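Zero the bench scale on a pair of wheel blanks

TASK

The scale has to be zeroed on a reference pair of wooden wheels: lay the loose large wheel flat on top of the equal one that lies on the scale's pan, with their rims lined up, and let go. Then take the stylus out of its stand and with its tip press the recessed key in the round bezel of the scale fully home, keep it down for a moment, and set the stylus back upright in its stand. Do not press the key in the square bezel, do not press either bezel with the fingers, and leave the small wheel and the offcut where they are.

Things in the scene. Friction and masses are not known exactly. Their poses are not given: they have to be found in the camera images.
- scale: Grey bench scale, fixed: housing 190 (x) x 210 (y) x 40 mm high; origin under its centre, on the bench. On its flat top (40 mm up): towards its -x edge a row of two key bezels at y = +65 and -65 mm with a dark display between them, x = -68 mm (which bezel is on which side varies); towards +x the round pan.
- pan (a point): Centre of the upper face of the scale's steel pan: flat disc 130 mm across, 56 mm above the bench; it does not give.
- base_wheel: Plain brown wooden disc, 64 mm across, 18 mm thick, about 45 g, with a small dark centre dot, lying loose near the middle of the pan. Origin: centre of its underside; z is its axis, up.
- loose_wheel: The same disc (64 mm across, 18 mm thick, about 45 g) lying flat on the bench. Origin: centre of its underside; z up.
- small_wheel: Bystander: wooden disc 44 mm across, 18 mm thick, lying on the bench. Origin: centre of its underside.
- stand: Stylus stand, fixed to the bench: wooden block 60 x 60 mm, 70 mm high, with a 15 mm square hole straight down through its centre. Origin: centre of its underside, on the bench.
- stylus: Stylus, about 45 g, 135 mm long, standing upright in the stand, tip down. Origin: centre of its flat tip; z runs up its axis. Steel shaft 6 mm across from z = 0 to 60 mm; round steel flange 26 mm across from 60 to 65 mm, whose underside rests on the stand's top (so the tip hangs 10 mm above the bench); round dark wooden handle 16 mm across from 65 to 135 mm.
- zero_bezel: Zero key: ROUND metal bezel 40 mm across, standing 10 mm above the scale's top (50 mm above the bench), fixed. Origin: centre of its underside. Through its middle a round well 14 mm across.
- zero_well (a point): Centre of the mouth of the round bezel's well, at the bezel's top face. The key's black cap, 12 mm across, fills the well; its face lies 5 mm below this point when up.
- zero_key (a joint): Travel of the key in the round bezel, m: 0 up, 0.004 fully home (face 9 mm below the mouth). Spring: 1 N to start, 5 N fully home; it comes back up when let go.
- unit_bezel: Units key, not to be pressed: SQUARE metal bezel 36 x 36 mm, 10 mm high, with the same well and key. Origin: centre of its underside.
- unit_key (a joint): Travel of the key in the square bezel, m: 0 up, 0.004 fully home.
- offcut: Bystander: loose dark wooden block 45 x 95 x 22 mm high. Origin: centre of its underside.
Mind the look-alikes: they are no part of the job. What is shaped like the stylus but red or turquoise is not meant.

How it is judged:
By the outcome, as a careful person would: the job done as asked, in the order asked, and still so for the second after the job is handed in, with the robot touching nothing.
It also fails if it takes over 56 s, if anything falls off the work surface, if the arm or the gripper's body presses on something with over 40 N, if the wrist force passes 120 N, or if a joint passes its speed limit or range.

ROBOT

A 6-joint arm with a two-finger parallel gripper is mounted at the origin on the work surface. World frame = base frame: x ahead of the robot, y to its left, z up, the work surface at z = 0. Lengths are in m, angles in rad, forces in N, time in s.
With the tool pointing down it reaches from about 0.3 to 0.875 m from the base axis. Payload 4.2 kg.
Tool frame: the origin (TCP) lies at the centre of the arm's flange, where the gripper is bolted on; the fingertips stand 173 mm ahead of it and the grasp point (between the pads) lies 155 mm ahead of it (tip_extent is the distance from the TCP to the fingertips, in m); z points along the fingers, y is the line along which they close (so a half turn about z gives the same grasp; the last joint's range is limited). The gripper opens to 85 mm and grips with 20 to 120 N. Pads are 22 mm wide; open, the fingers measure 114 mm over their backs; the gripper's body (76 mm by 85 mm) begins 54 mm behind the grasp point. The pads swing forward as they close: fully open they stand 13 mm farther back than shut.
Start: joints at [1.098, 0.32, 1.565, -0, 1.257, -0.02], TCP at [0.252, 0.517, 0.405] pointing down, gripper open.
Joint ranges: [-3.11, 3.11], [-0.84, 2.01], [0.21, 2.61], [-1.34, 4.49], [0.05, 2.63], [-2.56, 2.56]. Speed limits (rad/s): [2.57, 2.57, 3.14, 3.14, 3.14, 3.14].

INTERFACE

Orientations are given as a rotation vector (axis times angle).
In Python, from workcell import * gives the robot as it stands.
- The arm moves only by the tool step_arm, never from a script. Its argument "deltas" is a list of rows, each an object of numbers: "tx", "ty", "tz": the shift along the tool's x, y, z in mm; "rx", "ry", "rz": the turn, a rotation vector about the tool's x, y, z in rad; "gripper": the finger opening in mm, from 0 to 85.4. In form: [{"tx": .., "ty": .., "tz": .., "rx": .., "ry": .., "rz": .., "gripper": ..}, ...]. A call has 1 to 5 rows; each row shifts and turns the commanded pose from where the row before left it, along the tool's axes as they then stand; what a row does not reach is not made up. A row lasts 1/8 s, in which the tool goes at most 62.5 mm and 10.7 degrees, less where a joint would pass 70% of its speed; a pose out of reach is approached as far as the arm can. A call with a gripper value outside its range is refused whole. The fingers move at their own pace and stop on an object; the grip force is fixed at half the most. Time passes only in rows, so rows that do not move let the fingers close. It gives the time, the measured TCP pose, the force and the opening at its end, in the units of the state.
- get_state(): the state, without advancing time (a new reading comes with each control period).
- read_camera(name): name is "scene" or "top" or "wrist"; returns (picture, depth): 384x512x3 uint8, blue, green, red; 384x512 float32, m along the optical axis (not along the pixel's ray), 0 where there is no reading.
- camera_params(name): a dict with "K" (3x3 intrinsics, pixels), "origin" and "rotation" of the camera in the world. Camera axes: x right, y up, looking along -z (the intrinsics and any distortion apply to the point x, -y, -z); pixel columns grow to the right and rows downward; lengths in m; the calibration is good to about 2 mm. A picture is of the moment at which its call begins: read the wrist's pose just before it. camera_params takes no time and is no camera call; for the wrist camera it gives the pose at the moment of the call.
- job_done(): hands the job in, once; it reports no verdict.
The state is a dict: "time_s": time; "qpos": joint angles; "joint_velocities": joint speeds; "tau": joint torques, N m; "tool_pos": TCP position; "tcp_rot": TCP orientation; "force": force on the tool from outside, world axes, zero at the start; "moment": the same for the moment, N m; "gripper_width": finger opening in m.
Only numpy, scipy, OpenCV 4.12 (cv2) and the standard library are available. Lean on these libraries where they do the work, as an engineer would, in place of code of your own. Each camera call takes 0.05 s, during which the arm holds its last target. There are 200 camera calls.

## Working session

There is one attempt and no reset: what is moved stays moved. The work goes in short steps, Python scripts to look and compute and a tool call to move; the robot and the scene stay as the last step left them, time stands still between calls to the robot, and variables do not carry over. Pictures are saved under pics/ and viewed, on a budget of 10 in all, crops included, one or two more only if the job needs it, and the job is handed in when it is done.

Besides the shell and the picture viewer there is one more tool, called after "Request:" by a JSON object that holds its "name" and its "arguments", one argument or row to a line. step_arm: Moves the arm, as the interface text tells. Its arguments: {"type":"object","properties":{"deltas":{"type":"array","items":{"type":"object","properties":{"tx":{"type":"number"},"ty":{"type":"number"},"tz":{"type":"number"},"rx":{"type":"number"},"ry":{"type":"number"},"rz":{"type":"number"},"gripper":{"type":"number"}}}}},"required":["deltas"]}

```bash
mkdir -p pics; ls
cat > h.py <<'E'
from workcell import *
import numpy as np, cv2
from scipy.spatial.transform import Rotation as R
def cam(n):
    p=camera_params(n); i,d=read_camera(n); return i,d,p
def rays(p,uv):
    uv=np.atleast_2d(np.array(uv,float)); K=np.array(p["K"])
    c=np.c_[(uv[:,0]-K[0,2])/K[0,0],-(uv[:,1]-K[1,2])/K[1,1],-np.ones(len(uv))]
    return np.array(p["origin"]),c@np.array(p["rotation"]).T
def onz(p,uv,z):
    o,r=rays(p,uv); return o+r*((z-o[2])/r[:,2])[:,None]
def cloud(p,d):
    v,u=np.mgrid[:d.shape[0],:d.shape[1]]
    o,r=rays(p,np.c_[u.ravel(),v.ravel()]); return (o+r*d.reshape(-1,1)).reshape(*d.shape,3)
E
python3 - <<'E'
from h import *
for n in("top","scene"):
    i,d,p=cam(n); cv2.imwrite(f"pics/{n}0.png",i); np.savez(f"pics/{n}0.npz",i=i,d=d,**{k:np.array(v) for k,v in p.items() if k in("K","origin","rotation")})
    print(n,p)
s=get_state();print({k:np.round(v,3) for k,v in s.items()})
E
```

```text
pics
top {'K': array([[396.77101915,   0.        , 258.07651793],
       [  0.        , 396.77101915, 189.34744808],
       [  0.        ,   0.        ,   1.        ]]), 'origin': array([0.33116138, 0.0460553 , 1.05173813]), 'rotation': array([ 0.13154306, -0.16514657, -1.5422417 ])}
scene {'K': array([[355.11114653,   0.        , 258.97661333],
       [  0.        , 355.11114653, 187.35354222],
       [  0.        ,   0.        ,   1.        ]]), 'origin': array([ 1.1982424 , -0.15001377,  0.62787182]), 'rotation': array([0.78184211, 0.5643225 , 1.18926526])}
{'time_s': np.float64(0.1), 'qpos': array([ 1.098,  0.32 ,  1.566, -0.   ,  1.257, -0.02 ]), 'joint_velocities': array([-0.   , -0.002, -0.002, -0.001,  0.   , -0.001]), 'tau': array([-0.0000e+00, -4.1641e+01, -2.3471e+01, -0.0000e+00,  5.0000e-03,
        0.0000e+00]), 'tool_pos': array([0.251, 0.517, 0.404]), 'tcp_rot': array([-7.050e-01, -3.061e+00,  2.000e-03]), 'force': array([ 0.003, -0.233, -0.686]), 'moment': array([ 0.061,  0.014, -0.026]), 'gripper_width': np.float64(0.085)}
```

```bash
sed -i 's/np.array(p\["rotation"\]).T/R.from_rotvec(p["rotation"]).as_matrix().T/' h.py; python3 -c "
import cv2
for n in('top','scene'): cv2.imwrite(f'pics/{n}1.png',cv2.resize(cv2.imread(f'pics/{n}0.png'),(800,600),interpolation=cv2.INTER_CUBIC))"
```

```text
(no output)
```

View pics/top1.png

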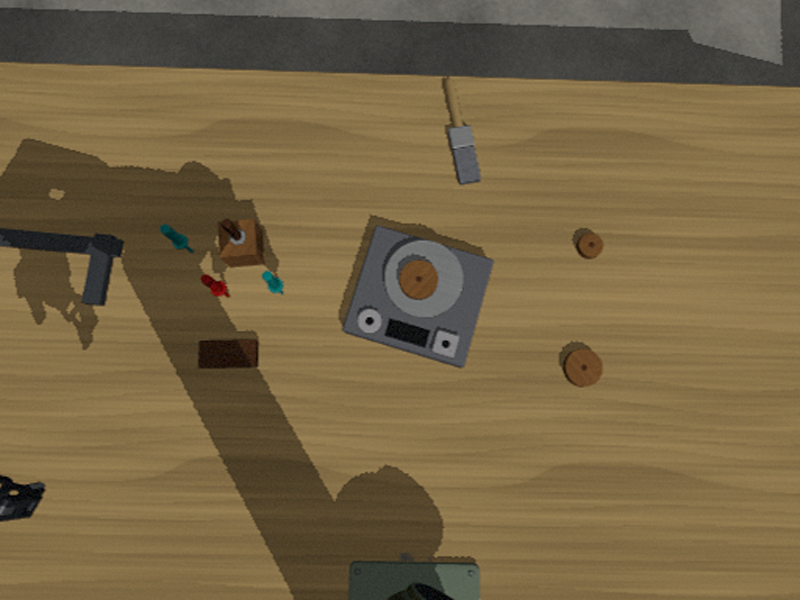

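View pics/scene1.png

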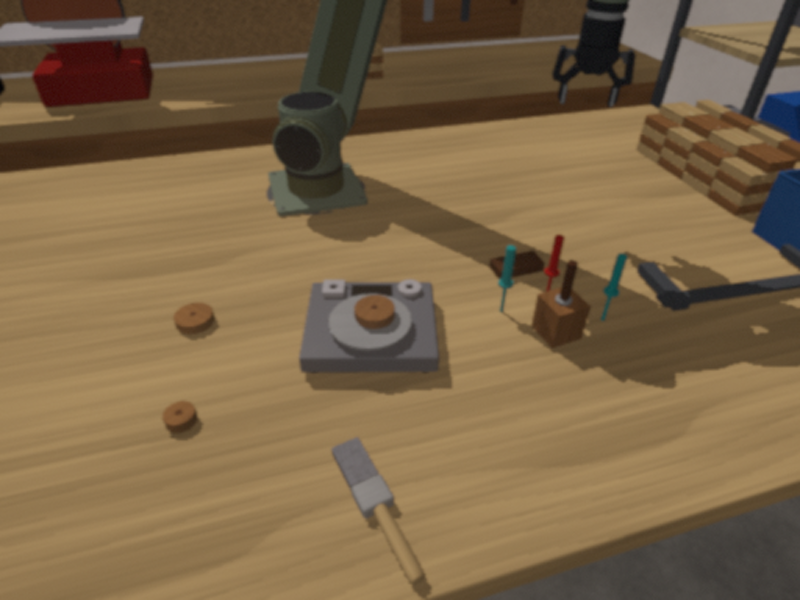

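Run:
```python
from h import *
z=np.load("pics/top0.npz"); p=z; i=z["i"]; d=z["d"]; C=cloud(p,d)
k=0.64
def px(u,v): return [u*k,v*k]
for n,u,v,h in [("loose",583,367,.018),("small",590,244,.018),("base",418,279,.074),("round",370,321,.05),("square",446,344,.05),("stylustop",229,226,.145),("stylusflange",238,238,.075),("offcut",228,354,.022),("teal1top",168,230,.135),("teal2",268,276,.135),("red",208,280,.135)]:
    q=px(u,v); print(n,np.round(onz(p,q,h)[0],4), "depthpt",np.round(C[int(q[1]),int(q[0])],4))
b=i.astype(int)
# tall points near stylus etc
m=(C[...,2]>.06)&(C[...,0]>.2)&(C[...,1]>.1)&(C[...,1]<.45)
n,l,s,c=cv2.connectedComponentsWithStats(m.astype(np.uint8))
for j in range(1,n):
    if s[j,4]>3:
        P=C[l==j]; print(s[j],np.round(P.min(0),3),np.round(P.max(0),3))
crop=np.hstack([cv2.resize(i[125:195,95:195],(400,280),interpolation=cv2.INTER_CUBIC),cv2.resize(i[135:240,215:320],(280,280),interpolation=cv2.INTER_CUBIC)])
cv2.imwrite("pics/crop1.png",crop)
```

```text
loose [ 0.4163 -0.2774  0.018 ] depthpt [ 0.4186 -0.2771  0.018 ]
small [ 0.6299 -0.2968  0.018 ] depthpt [ 0.6292 -0.294   0.0216]
base [0.5473 0.0038 0.074 ] depthpt [0.5481 0.0052 0.0768]
round [0.4805 0.0799 0.05  ] depthpt [0.4822 0.0821 0.0454]
square [ 0.4458 -0.0446  0.05  ] depthpt [ 0.4466 -0.0438  0.0462]
stylustop [0.6061 0.2941 0.145 ] depthpt [0.6076 0.2955 0.1452]
stylusflange [0.6075 0.2973 0.075 ] depthpt [0.6045 0.2947 0.0884]
offcut [0.4238 0.3132 0.022 ] depthpt [0.4254 0.3162 0.0198]
teal1top [0.6002 0.3887 0.135 ] depthpt [0.6002 0.3894 0.1365]
teal2 [0.5325 0.2327 0.135 ] depthpt [0.534  0.234  0.1351]
red [0.524 0.322 0.135] depthpt [0.5239 0.3215 0.1376]
[140 140  25  26 583] [0.576 0.267 0.06 ] [0.644 0.332 0.15 ]
[103 143  18  17 151] [0.59  0.381 0.061] [0.613 0.408 0.137]
[168 173  14  15 123] [0.521 0.222 0.06 ] [0.545 0.245 0.139]
[129 176  16  14 135] [0.514 0.314 0.06 ] [0.538 0.337 0.138]
[  6 316  22  10  86] [0.217 0.444 0.29 ] [0.233 0.45  0.348]
```

View pics/crop1.png

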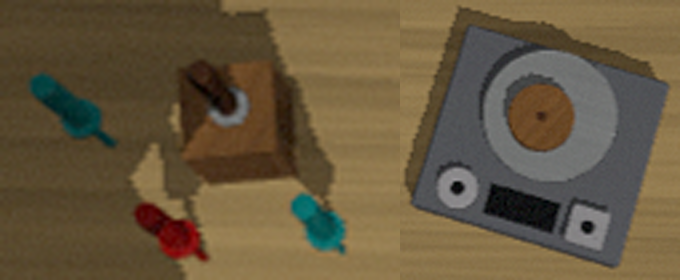

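Request:
{"name": "step_arm", "arguments": {
  "deltas": [
    {"rz": 0.186},
    {"rz": 0.186},
    {"rz": 0.186},
    {"rz": 0.186},
    {"rz": 0.186}
  ]
}}

```text
invalid input at $.deltas[0]: expected keys tx, ty, tz, rx, ry, rz, gripper
```

Request:
{"name": "step_arm", "arguments": {
  "deltas": [
    {"rz": 0.186},
    {"tx": -55, "ty": 20},
    {"tx": -55, "ty": 20},
    {"tx": -55, "ty": 20},
    {"tx": -55, "ty": 20}
  ]
}}

```text
invalid input at $.deltas[0]: expected keys tx, ty, tz, rx, ry, rz, gripper
```

Request:
{"name": "step_arm", "arguments": {
  "deltas": [
    {"tx": -55, "ty": 20},
    {"tx": -55, "ty": 20},
    {"tx": -55, "ty": 20},
    {"tx": -55, "ty": 20},
    {}
  ]
}}

```text
invalid input at $.deltas[0]: expected keys tx, ty, tz, rx, ry, rz, gripper
```

Request:
{"name": "step_arm", "arguments": {
  "deltas": [
    {"tx": 0, "ty": 0, "tz": 0, "rx": 0, "ry": 0, "rz": 0.186, "gripper": 85},
    {"tx": 0, "ty": 0, "tz": 0, "rx": 0, "ry": 0, "rz": 0.186, "gripper": 85},
    {"tx": 0, "ty": 0, "tz": 0, "rx": 0, "ry": 0, "rz": 0.186, "gripper": 85},
    {"tx": 0, "ty": 0, "tz": 0, "rx": 0, "ry": 0, "rz": 0.186, "gripper": 85},
    {"tx": 0, "ty": 0, "tz": 0, "rx": 0, "ry": 0, "rz": 0.186, "gripper": 85}
  ]
}}

```text
time_s: 0.72
tool_pos: [0.2515, 0.517, 0.4042]
tcp_rot: [2.01, 2.414, -0.002]
force: [0.0, -0.5, 0.5]
gripper_width: 0.0851
```

Request:
{"name": "step_arm", "arguments": {
  "deltas": [
    {"tx": 0, "ty": 0, "tz": 0, "rx": 0, "ry": 0, "rz": 0.186, "gripper": 85},
    {"tx": -55, "ty": 20, "tz": 0, "rx": 0, "ry": 0, "rz": 0, "gripper": 85},
    {"tx": -55, "ty": 20, "tz": 0, "rx": 0, "ry": 0, "rz": 0, "gripper": 85},
    {"tx": -55, "ty": 20, "tz": 0, "rx": 0, "ry": 0, "rz": 0, "gripper": 85},
    {"tx": -55, "ty": 20, "tz": 0, "rx": 0, "ry": 0, "rz": 0, "gripper": 85}
  ]
}}

```text
time_s: 1.35
tool_pos: [0.3322, 0.2955, 0.4044]
tcp_rot: [2.218, 2.224, -0.0]
force: [1.2, -0.2, 0.5]
gripper_width: 0.0849
```

Request:
{"name": "step_arm", "arguments": {
  "deltas": [
    {"tx": -55, "ty": 20, "tz": 0, "rx": 0, "ry": 0, "rz": 0, "gripper": 85},
    {"tx": -55, "ty": 20, "tz": 0, "rx": 0, "ry": 0, "rz": 0, "gripper": 85},
    {"tx": -55, "ty": 20, "tz": 0, "rx": 0, "ry": 0, "rz": 0, "gripper": 85},
    {"tx": -55, "ty": 20, "tz": 0, "rx": 0, "ry": 0, "rz": 0, "gripper": 85},
    {"tx": 0, "ty": 0, "tz": 0, "rx": 0, "ry": 0, "rz": 0, "gripper": 85}
  ]
}}

```text
time_s: 1.98
tool_pos: [0.4132, 0.0743, 0.4045]
tcp_rot: [2.227, 2.216, -0.001]
force: [0.2, 1.0, 0.2]
gripper_width: 0.0849
```

Above the scale: take a wrist picture here.

Run:
```python
from h import *
p=camera_params("wrist"); i,d=read_camera("wrist"); np.savez("pics/w1.npz",i=i,d=d,**{k:np.array(p[k]) for k in("K","origin","rotation")})
print(p, get_state()["tool_pos"]); cv2.imwrite("pics/w1.png",i)
```

```text
{'K': array([[268.1891169 ,   0.        , 257.77419295],
       [  0.        , 268.1891169 , 193.91958109],
       [  0.        ,   0.        ,   1.        ]]), 'origin': array([0.41499055, 0.14950695, 0.37362202]), 'rotation': array([-0.30018055,  0.00270784, -0.00434047])} [0.41266995 0.07589737 0.40440408]
```

View pics/w1.png

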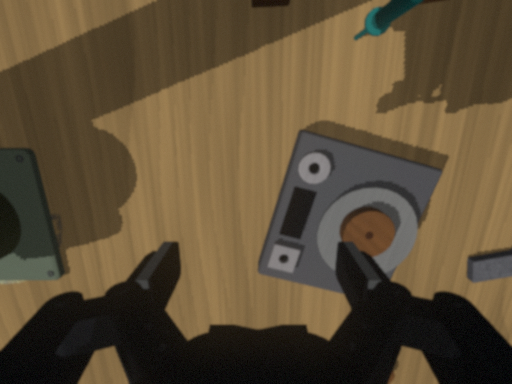

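```bash
cat >> h.py <<'E'
def dot(i,u,v,r):
    # sub-pixel centroid of dark spot near (u,v)
    g=cv2.cvtColor(i,cv2.COLOR_BGR2GRAY).astype(float); w=g[v-r:v+r+1,u-r:u+r+1]
    w=np.clip(np.median(w)*.8-w,0,None); yy,xx=np.mgrid[v-r:v+r+1,u-r:u+r+1]
    return [(w*xx).sum()/w.sum(),(w*yy).sum()/w.sum()]
E
python3 - <<'E'
from h import *
z=np.load("pics/w1.npz"); i=z["i"]
for n,u,v,r,h in [("base",369,235,5,.074),("round",315,168,7,.045),("square",284,259,7,.045)]:
    q=dot(i,u,v,r); print(n,np.round(q,1),np.round(onz(z,q,h)[0],4))
t=np.load("pics/top0.npz"); i=t["i"]
for n,u,v,r,h in [("base",267,179,3,.074),("round",237,205,3,.045),("square",285,220,3,.045),("loose",373,235,3,.018)]:
    q=dot(i,u,v,r); print(n,np.round(q,1),np.round(onz(t,q,h)[0],4))
E
```

```text
base [369. 235.] [0.5501 0.0035 0.074 ]
round [313.7 167.9] [0.4837 0.0814 0.045 ]
square [283.2 258.2] [ 0.4487 -0.0456  0.045 ]
base [267.5 177.9] [0.5489 0.0038 0.074 ]
round [236.  204.9] [0.4825 0.082  0.045 ]
square [284.8 219.6] [ 0.4476 -0.0433  0.045 ]
loose [373.4 234.8] [ 0.4165 -0.2782  0.018 ]
```

Request:
{"name": "step_arm", "arguments": {
  "deltas": [
    {"tx": -60, "ty": 0, "tz": 0, "rx": 0, "ry": 0, "rz": 0, "gripper": 85},
    {"tx": -60, "ty": 0, "tz": 0, "rx": 0, "ry": 0, "rz": 0, "gripper": 85},
    {"tx": -60, "ty": 0, "tz": 20, "rx": 0, "ry": 0, "rz": 0, "gripper": 85},
    {"tx": -60, "ty": 0, "tz": 25, "rx": 0, "ry": 0, "rz": 0, "gripper": 85},
    {"tx": -60, "ty": 4, "tz": 25, "rx": 0, "ry": 0, "rz": 0, "gripper": 85}
  ]
}}

```text
time_s: 2.65
tool_pos: [0.4171, -0.2174, 0.3363]
tcp_rot: [2.217, 2.226, 0.001]
force: [0.1, 0.2, 0.1]
gripper_width: 0.0851
```

Request:
{"name": "step_arm", "arguments": {
  "deltas": [
    {"tx": -50, "ty": 0, "tz": 30, "rx": 0, "ry": 0, "rz": 0, "gripper": 85},
    {"tx": 0, "ty": 0, "tz": 0, "rx": 0, "ry": 0, "rz": 0, "gripper": 85}
  ]
}}

```text
time_s: 2.9
tool_pos: [0.4171, -0.2681, 0.3044]
tcp_rot: [-2.218, -2.218, 0.001]
force: [-1.8, 0.2, -0.6]
gripper_width: 0.085
```

Run:
```python
from h import *
p=camera_params("wrist"); i,d=read_camera("wrist"); np.savez("pics/w2.npz",i=i,d=d,**{k:np.array(p[k]) for k in("K","origin","rotation")})
print(get_state()["tool_pos"]); cv2.imwrite("pics/w2.png",i)
```

```text
[ 0.41726148 -0.26683367  0.30551319]
```

View pics/w2.png

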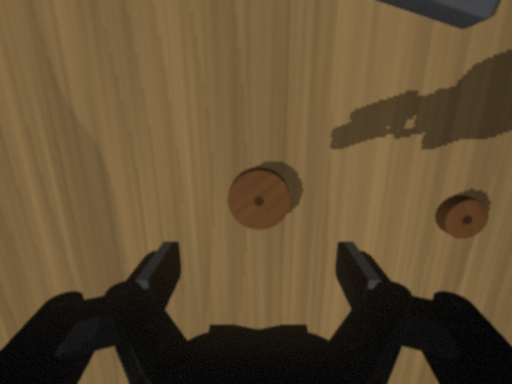

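Run:
```python
from h import *
z=np.load("pics/w2.npz"); i=z["i"]; C=cloud(z,z["d"])
q=dot(i,259,201,6); print(q,np.round(onz(z,q,.018)[0],4))
for u,v in [(170,250),(175,246),(175,255),(342,246),(342,255),(348,250)]: print(u,v,np.round(C[v,u],4))
```

```text
[np.float64(258.6843413421707), np.float64(200.81110190555097)] [ 0.4179 -0.2781  0.018 ]
170 250 [ 0.375  -0.2571  0.157 ]
175 246 [ 0.3752 -0.2587  0.1499]
175 255 [ 0.3754 -0.2628  0.1518]
342 246 [ 0.4601 -0.2572  0.1522]
342 255 [ 0.4597 -0.2609  0.1547]
348 250 [ 0.4615 -0.2566  0.1573]
```

Request:
{"name": "step_arm", "arguments": {
  "deltas": [
    {"tx": -11, "ty": 0, "tz": 54, "rx": 0, "ry": 0, "rz": 0, "gripper": 85},
    {"tx": 0, "ty": 0, "tz": 50, "rx": 0, "ry": 0, "rz": 0, "gripper": 85},
    {"tx": 0, "ty": 0, "tz": 25, "rx": 0, "ry": 0, "rz": 0, "gripper": 85},
    {"tx": 0, "ty": 0, "tz": 0, "rx": 0, "ry": 0, "rz": 0, "gripper": 85},
    {"tx": 0, "ty": 0, "tz": 0, "rx": 0, "ry": 0, "rz": 0, "gripper": 85}
  ]
}}

```text
time_s: 3.58
tool_pos: [0.418, -0.2774, 0.1794]
tcp_rot: [2.215, 2.224, 0.001]
force: [-0.3, 0.0, 0.2]
gripper_width: 0.0851
```

Request:
{"name": "step_arm", "arguments": {
  "deltas": [
    {"tx": 0, "ty": 0, "tz": 7, "rx": 0, "ry": 0, "rz": 0, "gripper": 85},
    {"tx": 0, "ty": 0, "tz": 0, "rx": 0, "ry": 0, "rz": 0, "gripper": 85}
  ]
}}

```text
time_s: 3.82
tool_pos: [0.4171, -0.278, 0.1713]
tcp_rot: [2.219, 2.223, 0.0]
force: [-0.0, -0.2, -0.6]
gripper_width: 0.0847
```

Request:
{"name": "step_arm", "arguments": {
  "deltas": [
    {"tx": 0, "ty": 0, "tz": 0, "rx": 0, "ry": 0, "rz": 0, "gripper": 40},
    {"tx": 0, "ty": 0, "tz": 0, "rx": 0, "ry": 0, "rz": 0, "gripper": 40},
    {"tx": 0, "ty": 0, "tz": 0, "rx": 0, "ry": 0, "rz": 0, "gripper": 40},
    {"tx": 0, "ty": 0, "tz": 0, "rx": 0, "ry": 0, "rz": 0, "gripper": 40}
  ]
}}

```text
time_s: 4.32
tool_pos: [0.417, -0.2783, 0.1718]
tcp_rot: [2.219, 2.223, 0.0]
force: [-0.7, 0.9, 5.8]
gripper_width: 0.0614
```

Request:
{"name": "step_arm", "arguments": {
  "deltas": [
    {"tx": 0, "ty": 0, "tz": 0, "rx": 0, "ry": 0, "rz": 0, "gripper": 40},
    {"tx": 0, "ty": 0, "tz": -10, "rx": 0, "ry": 0, "rz": 0, "gripper": 40},
    {"tx": 0, "ty": 0, "tz": -50, "rx": 0, "ry": 0, "rz": 0, "gripper": 40},
    {"tx": 0, "ty": 0, "tz": -50, "rx": 0, "ry": 0, "rz": 0, "gripper": 40},
    {"tx": 0, "ty": 0, "tz": 0, "rx": 0, "ry": 0, "rz": 0, "gripper": 40}
  ]
}}

```text
time_s: 4.95
tool_pos: [0.4179, -0.2789, 0.2851]
tcp_rot: [2.213, 2.217, 0.003]
force: [-0.3, -0.2, -0.5]
gripper_width: 0.062
```

Run:
```python
from h import *
p=camera_params("wrist"); i,d=read_camera("wrist"); np.savez("pics/w3.npz",i=i,d=d,**{k:np.array(p[k]) for k in("K","origin","rotation")})
s=get_state();print(s["tool_pos"],s["force"],s["gripper_width"]); 
j,e=read_camera("scene")
cv2.imwrite("pics/w3.png",np.hstack([cv2.resize(i[150:350,130:390],(520,400)),cv2.resize(j[120:260,50:148],(280,400))]))
```

```text
[ 0.41717651 -0.27838185  0.28287085] [-0.22227036 -0.14751549 -1.28433971] 0.06189893710449959
```

View pics/w3.png

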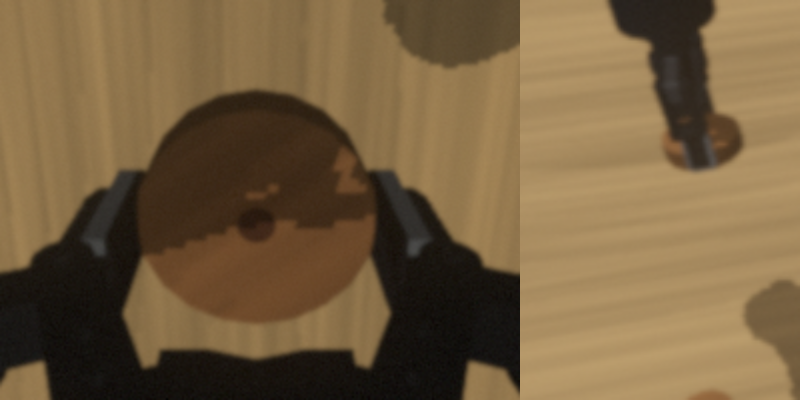

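Run:
```python
from h import *
z=np.load("pics/w3.npz"); i=z["i"]; C=cloud(z,z["d"])
P=C[205:305,205:312].reshape(-1,3); tp=np.array([.4172,-.2784,.2835])
P=P[(np.hypot(P[:,0]-tp[0],P[:,1]-tp[1])<.027)&(P[:,2]>.11)&(P[:,2]<.16)]
A=np.c_[P[:,:2]-tp[:2],np.ones(len(P))]; s=np.linalg.lstsq(A,P[:,2],rcond=None)[0]; r=P[:,2]-A@s
print(len(P),s,r.std())
q=dot(i,258,262,6); o,ra=rays(z,q); 
for h in (s[2],tp[2]-.154): print(q,h,onz(z,q,h)[0]-tp)
```

```text
7352 [ 0.00710349 -0.00512265  0.1311583 ] 0.0005521116344236025
[np.float64(257.65930599369085), np.float64(258.3501577287067)] 0.13115830009913218 [ 0.00313868  0.00085999 -0.1523417 ]
[np.float64(257.65930599369085), np.float64(258.3501577287067)] 0.12949999999999998 [ 3.15017432e-03 -1.35544644e-04 -1.54000000e-01]
```

Request:
{"name": "step_arm", "arguments": {
  "deltas": [
    {"tx": 49, "ty": 33, "tz": -5, "rx": 0, "ry": 0, "rz": 0, "gripper": 40},
    {"tx": 49, "ty": 33, "tz": 0, "rx": 0, "ry": 0, "rz": 0, "gripper": 40},
    {"tx": 49, "ty": 33, "tz": 0, "rx": 0, "ry": 0, "rz": 0, "gripper": 40},
    {"tx": 49, "ty": 33, "tz": 0, "rx": 0, "ry": 0, "rz": 0, "gripper": 40},
    {"tx": 0, "ty": 0, "tz": 0, "rx": 0, "ry": 0, "rz": 0, "gripper": 40}
  ]
}}

```text
time_s: 5.68
tool_pos: [0.5499, -0.0788, 0.284]
tcp_rot: [-2.212, -2.228, 0.001]
force: [-0.8, -0.4, -1.4]
gripper_width: 0.0615
```

Request:
{"name": "step_arm", "arguments": {
  "deltas": [
    {"tx": 0, "ty": 0, "tz": 0, "rx": 0, "ry": 0, "rz": 0, "gripper": 40},
    {"tx": 0, "ty": 0, "tz": 0, "rx": 0, "ry": 0, "rz": 0, "gripper": 40}
  ]
}}

```text
time_s: 5.92
tool_pos: [0.5477, -0.083, 0.2852]
tcp_rot: [-2.22, -2.221, 0.002]
force: [-0.5, 0.5, -1.0]
gripper_width: 0.0619
```

Run:
```python
from h import *
s=get_state();p=camera_params("wrist"); i,d=read_camera("wrist"); np.savez("pics/w4.npz",i=i,d=d,**{k:np.array(p[k]) for k in("K","origin","rotation")})
print(s["tool_pos"],s["force"],s["gripper_width"],p["origin"]); 
cv2.imwrite("pics/w4.png",cv2.resize(i[100:340,100:420],(800,600)))
```

```text
[ 0.54773862 -0.08296898  0.28517609] [-0.49861126  0.45389758 -0.9875023 ] 0.06190111762770236 [ 0.54907642 -0.00771605  0.25442246]
```

View pics/w4.png

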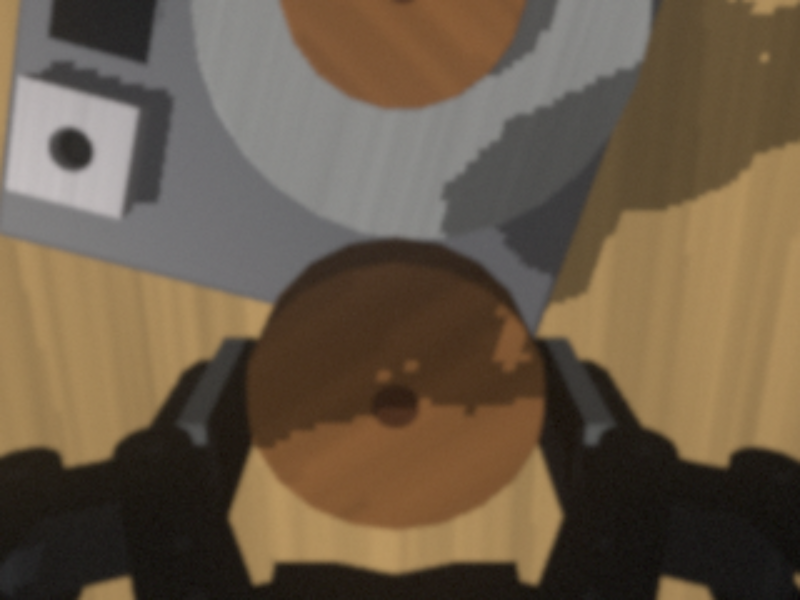

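Run:
```python
from h import *
z=np.load("pics/w4.npz"); i=z["i"]; C=cloud(z,z["d"]); tp=np.array([0.5477,-.0830,.2852])
qb=dot(i,261,99,6); B=onz(z,qb,.074)[0]
g=i[...,2].astype(int)
for q in ([258.3,261.5],): 
    hz=np.median(C[255:268,235:280,2]); H=onz(z,q,hz)[0]; print("held",H,H-tp)
print("base dot",qb,B,"move",B-H)
# circle checks: hull of masks, projected, min enclosing circle
hsv=cv2.cvtColor(i,cv2.COLOR_BGR2HSV)
for n,h,zz,y0,y1,w in [("base",.074,(.067,.085),40,150,None),("held",hz,(hz-.006,hz+.006),180,320,None)]:
    m=(C[...,2]>zz[0])&(C[...,2]<zz[1])&(hsv[...,0]<18)&(hsv[...,1]>90); m[:y0]=0;m[y1:]=0;m[:,:195]=0;m[:,325:]=0
    v,u=np.nonzero(m); P=onz(z,np.c_[u,v],h)[:,:2]; hull=cv2.convexHull(P.astype(np.float32))[:,0]
    c=np.linalg.lstsq(np.c_[2*hull,np.ones(len(hull))],(hull**2).sum(1),rcond=None)[0]
    print(n,len(P),c[:2],np.sqrt(c[2]+c[0]**2+c[1]**2),cv2.minEnclosingCircle(P.astype(np.float32)))
print(hz)
```

```text
held [ 0.54893157 -0.08248201  0.13140606] [ 0.00123157  0.00051799 -0.15379394]
base dot [np.float64(262.5), np.float64(96.0)] [0.55138203 0.00145986 0.074     ] move [ 0.00245046  0.08394187 -0.05740606]
base 8120 [0.55039401 0.00334337] 0.031020215443612553 ((0.5503233671188354, 0.0033252276480197906), 0.031338322907686234)
held 10612 [ 0.54872497 -0.08146962] 0.03244449363165794 ((0.5485900640487671, -0.08350830525159836), 0.035016272217035294)
0.13140606349871647
```

Request:
{"name": "step_arm", "arguments": {
  "deltas": [
    {"tx": 43, "ty": 1, "tz": 0, "rx": 0, "ry": 0, "rz": 0, "gripper": 40},
    {"tx": 43, "ty": 1, "tz": 10, "rx": 0, "ry": 0, "rz": 0, "gripper": 40},
    {"tx": 0, "ty": 0, "tz": 20, "rx": 0, "ry": 0, "rz": 0, "gripper": 40},
    {"tx": 0, "ty": 0, "tz": 6, "rx": 0, "ry": 0, "rz": 0, "gripper": 40},
    {"tx": 0, "ty": 0, "tz": 0, "rx": 0, "ry": 0, "rz": 0, "gripper": 40}
  ]
}}

```text
time_s: 6.6
tool_pos: [0.5503, 0.0032, 0.2498]
tcp_rot: [-2.221, -2.222, 0.001]
force: [-0.1, 0.1, 0.1]
gripper_width: 0.0617
```

Request:
{"name": "step_arm", "arguments": {
  "deltas": [
    {"tx": 0, "ty": 0, "tz": 0, "rx": 0, "ry": 0, "rz": 0, "gripper": 40},
    {"tx": 0, "ty": 0, "tz": 0, "rx": 0, "ry": 0, "rz": 0, "gripper": 40}
  ]
}}

```text
time_s: 6.85
tool_pos: [0.5506, 0.0036, 0.2505]
tcp_rot: [2.219, 2.222, 0.001]
force: [-0.1, -0.4, -0.0]
gripper_width: 0.0621
```

Run:
```python
from h import *
s=get_state();print(s["tool_pos"],s["force"])
p=camera_params("wrist"); i,d=read_camera("wrist");C=cloud(p,d)
print(onz(p,[258.3,261.5],s["tool_pos"][2]-.1537), np.median(C[255:268,235:280,2]))
cv2.imwrite("pics/w5.png",i)
```

```text
[0.55061461 0.0036425  0.25052886] [-0.09689017 -0.42740229 -0.02472144]
[[0.55231925 0.00416648 0.09682886]] 0.0967338948650886
```

Request:
{"name": "step_arm", "arguments": {
  "deltas": [
    {"tx": 0, "ty": 0, "tz": 2, "rx": 0, "ry": 0, "rz": 0, "gripper": 40},
    {"tx": 0, "ty": 0, "tz": 1.5, "rx": 0, "ry": 0, "rz": 0, "gripper": 40},
    {"tx": 0, "ty": 0, "tz": 0, "rx": 0, "ry": 0, "rz": 0, "gripper": 40}
  ]
}}

```text
time_s: 7.28
tool_pos: [0.5503, 0.0042, 0.2462]
tcp_rot: [-2.219, -2.224, 0.0]
force: [0.4, 0.1, -0.7]
gripper_width: 0.0618
```

Request:
{"name": "step_arm", "arguments": {
  "deltas": [
    {"tx": 0, "ty": 0, "tz": 0.7, "rx": 0, "ry": 0, "rz": 0, "gripper": 40},
    {"tx": 0, "ty": 0, "tz": 0, "rx": 0, "ry": 0, "rz": 0, "gripper": 40}
  ]
}}

```text
time_s: 7.52
tool_pos: [0.5504, 0.0041, 0.2459]
tcp_rot: [2.219, 2.224, 0.0]
force: [-0.4, 0.8, 1.7]
gripper_width: 0.0615
```

Request:
{"name": "step_arm", "arguments": {
  "deltas": [
    {"tx": 0, "ty": 0, "tz": 0.6, "rx": 0, "ry": 0, "rz": 0, "gripper": 40},
    {"tx": 0, "ty": 0, "tz": 0, "rx": 0, "ry": 0, "rz": 0, "gripper": 40}
  ]
}}

```text
time_s: 7.78
tool_pos: [0.5504, 0.0041, 0.2458]
tcp_rot: [2.219, 2.224, 0.001]
force: [-1.2, 0.5, 5.2]
gripper_width: 0.0617
```

Request:
{"name": "step_arm", "arguments": {
  "deltas": [
    {"tx": 0, "ty": 0, "tz": 0, "rx": 0, "ry": 0, "rz": 0, "gripper": 85},
    {"tx": 0, "ty": 0, "tz": 0, "rx": 0, "ry": 0, "rz": 0, "gripper": 85},
    {"tx": 0, "ty": 0, "tz": 0, "rx": 0, "ry": 0, "rz": 0, "gripper": 85}
  ]
}}

```text
time_s: 8.15
tool_pos: [0.5504, 0.0041, 0.2449]
tcp_rot: [-2.219, -2.224, 0.0]
force: [0.1, 0.1, 0.2]
gripper_width: 0.0847
```

Request:
{"name": "step_arm", "arguments": {
  "deltas": [
    {"tx": 0, "ty": 0, "tz": -30, "rx": 0, "ry": 0, "rz": 0, "gripper": 85},
    {"tx": 0, "ty": 0, "tz": -50, "rx": 0, "ry": 0, "rz": 0, "gripper": 85},
    {"tx": -50, "ty": -20, "tz": 0, "rx": 0, "ry": 0, "rz": 0, "gripper": 85},
    {"tx": -40, "ty": -20, "tz": 0, "rx": 0, "ry": 0, "rz": 0, "gripper": 85},
    {"tx": 0, "ty": 0, "tz": 0, "rx": 0, "ry": 0, "rz": 0, "gripper": 85}
  ]
}}

```text
time_s: 8.78
tool_pos: [0.5094, -0.0878, 0.3251]
tcp_rot: [-2.223, -2.219, 0.001]
force: [0.1, 1.0, 0.5]
gripper_width: 0.0854
```

Run:
```python
from h import *
s=get_state();print(s["tool_pos"],s["force"],s["gripper_width"])
p=camera_params("wrist"); i,d=read_camera("wrist"); np.savez("pics/w6.npz",i=i,d=d,**{k:np.array(p[k]) for k in("K","origin","rotation")})
j,e=read_camera("scene")
cv2.imwrite("pics/w6.png",np.hstack([cv2.resize(i[0:240,160:400],(400,400)),cv2.resize(j[160:250,190:280],(400,400))]))
C=cloud(p,d); m=(C[...,2]>.087)&(C[...,2]<.1)&(C[...,0]>.5)&(C[...,0]<.6)&(C[...,1]>-.05)&(C[...,1]<.06)
v,u=np.nonzero(m); P=onz(p,np.c_[u,v],.092)[:,:2]; print(len(P),np.median(C[m][:,2]),cv2.minEnclosingCircle(P.astype(np.float32)))
```

```text
[ 0.50938688 -0.0878472   0.32514029] [0.08768774 1.01301723 0.48373724] 0.08540866742633131
6793 0.09185520157797239 ((0.5512546300888062, 0.004246484022587538), 0.0317969024181366)
```

View pics/w6.png

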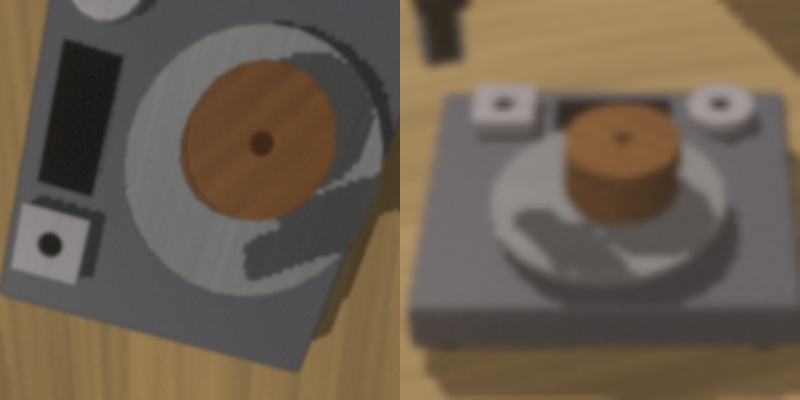

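Request:
{"name": "step_arm", "arguments": {
  "deltas": [
    {"tx": 55, "ty": 14, "tz": -15, "rx": 0, "ry": 0, "rz": 0, "gripper": 50},
    {"tx": 55, "ty": 14, "tz": -15, "rx": 0, "ry": 0, "rz": 0, "gripper": 50},
    {"tx": 55, "ty": 14, "tz": -15, "rx": 0, "ry": 0, "rz": 0, "gripper": 50},
    {"tx": 55, "ty": 14, "tz": 0, "rx": 0, "ry": 0, "rz": 0, "gripper": 50},
    {"tx": 55, "ty": 14, "tz": 0, "rx": 0, "ry": 0, "rz": 0, "gripper": 50}
  ]
}}

```text
time_s: 9.5
tool_pos: [0.5803, 0.1926, 0.3702]
tcp_rot: [2.217, 2.226, 0.002]
force: [1.7, -1.0, 0.2]
gripper_width: 0.05
```

Request:
{"name": "step_arm", "arguments": {
  "deltas": [
    {"tx": 55, "ty": 14, "tz": 0, "rx": 0, "ry": 0, "rz": 0, "gripper": 50},
    {"tx": 54, "ty": 14, "tz": 0, "rx": 0, "ry": 0, "rz": 0, "gripper": 50},
    {"tx": 0, "ty": 0, "tz": 0, "rx": 0, "ry": 0, "rz": 0, "gripper": 50},
    {"tx": 0, "ty": 0, "tz": 0, "rx": 0, "ry": 0, "rz": 0, "gripper": 50},
    {"tx": 0, "ty": 0, "tz": 0, "rx": 0, "ry": 0, "rz": 0, "gripper": 50}
  ]
}}

```text
time_s: 10.12
tool_pos: [0.6076, 0.2974, 0.3702]
tcp_rot: [2.22, 2.223, -0.001]
force: [-0.3, -0.9, -1.1]
gripper_width: 0.0499
```

Run:
```python
from h import *
s=get_state();print(s["tool_pos"],s["gripper_width"])
p=camera_params("wrist"); i,d=read_camera("wrist"); np.savez("pics/w7.npz",i=i,d=d,**{k:np.array(p[k]) for k in("K","origin","rotation")})
cv2.imwrite("pics/w7.png",i)
C=cloud(p,d); t=s["tool_pos"]
for n,m in [("handletop",(C[...,2]>.13)&(C[...,2]<.16)),("flange+handle",(C[...,2]>.066)&(C[...,2]<.16)),("standtop",(C[...,2]>.06)&(C[...,2]<.09))]:
    m=m&(abs(C[...,0]-.607)<.045)&(abs(C[...,1]-.296)<.045)
    P=C[m]; print(n,len(P),P.min(0),P.max(0),np.median(P,0))
```

```text
[0.60759781 0.29741886 0.37020149] 0.049881555546219265
handletop 387 [0.60483746 0.29304867 0.13011441] [0.62047895 0.30820311 0.14626703] [0.61267511 0.30278122 0.14451547]
flange+handle 3393 [0.57818505 0.26852356 0.06605379] [0.64396359 0.33519147 0.14626703] [0.61140124 0.30674526 0.07016083]
standtop 2846 [0.57818505 0.26852356 0.0601238 ] [0.64396359 0.33519147 0.08979233] [0.60969603 0.30877419 0.06991002]
```

View pics/w7.png

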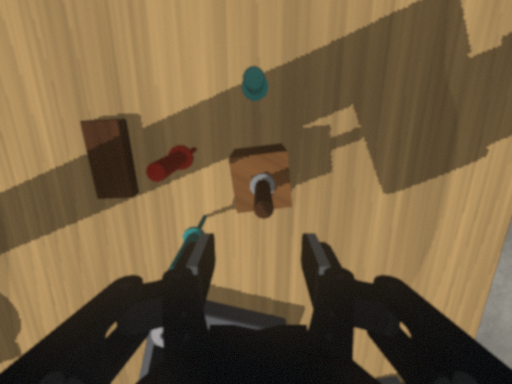

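Request:
{"name": "step_arm", "arguments": {
  "deltas": [
    {"tx": 3, "ty": 5, "tz": 0, "rx": 0, "ry": 0, "rz": 0, "gripper": 50},
    {"tx": 0, "ty": 0, "tz": 40, "rx": 0, "ry": 0, "rz": 0, "gripper": 50},
    {"tx": 0, "ty": 0, "tz": 44, "rx": 0, "ry": 0, "rz": 0, "gripper": 50},
    {"tx": 0, "ty": 0, "tz": 20, "rx": 0, "ry": 0, "rz": 0, "gripper": 50},
    {"tx": 0, "ty": 0, "tz": 0, "rx": 0, "ry": 0, "rz": 0, "gripper": 50}
  ]
}}

```text
time_s: 10.8
tool_pos: [0.6127, 0.3006, 0.2644]
tcp_rot: [-2.219, -2.222, 0.005]
force: [-0.6, -0.3, 0.6]
gripper_width: 0.05
```

Request:
{"name": "step_arm", "arguments": {
  "deltas": [
    {"tx": 0, "ty": 0, "tz": 0, "rx": 0, "ry": 0, "rz": 0, "gripper": 50},
    {"tx": 0, "ty": 0, "tz": 0, "rx": 0, "ry": 0, "rz": 0, "gripper": 50}
  ]
}}

```text
time_s: 11.05
tool_pos: [0.6133, 0.3013, 0.2679]
tcp_rot: [2.219, 2.223, 0.005]
force: [0.1, -0.1, 0.0]
gripper_width: 0.05
```

Run:
```python
from h import *
s=get_state();print(s["tool_pos"],s["gripper_width"],s["force"])
p=camera_params("wrist"); i,d=read_camera("wrist"); cv2.imwrite("pics/w8.png",i); C=cloud(p,d)
m=(C[...,2]>.1)&(C[...,2]<.16)&(abs(C[...,0]-.613)<.02)&(abs(C[...,1]-.30)<.02); P=C[m]; print(len(P),P.min(0),P.max(0))
m=(C[...,2]>.067)&(C[...,2]<.073)&(abs(C[...,0]-.613)<.05)&(abs(C[...,1]-.30)<.05); v,u=np.nonzero(m);Q=onz(p,np.c_[u,v],.07)[:,:2].astype(np.float32)
print(cv2.minAreaRect(Q))
```

```text
[0.61329175 0.30126517 0.26787883] 0.05001138289153369 [ 0.08447966 -0.07009982  0.03569361]
2436 [0.59393028 0.29252157 0.10002246] [0.62102987 0.3180493  0.1599981 ]
((0.6115536093711853, 0.3022506535053253), (0.05999818816781044, 0.06087994575500488), 6.956177234649658)
```

Request:
{"name": "step_arm", "arguments": {
  "deltas": [
    {"tx": 0, "ty": 0, "tz": 0, "rx": 0, "ry": 0, "rz": 0, "gripper": 5},
    {"tx": 0, "ty": 0, "tz": 0, "rx": 0, "ry": 0, "rz": 0, "gripper": 5},
    {"tx": 0, "ty": 0, "tz": 0, "rx": 0, "ry": 0, "rz": 0, "gripper": 5},
    {"tx": 0, "ty": 0, "tz": 0, "rx": 0, "ry": 0, "rz": 0, "gripper": 5},
    {"tx": 0, "ty": 0, "tz": 0, "rx": 0, "ry": 0, "rz": 0, "gripper": 5}
  ]
}}

```text
time_s: 11.72
tool_pos: [0.6128, 0.3013, 0.2665]
tcp_rot: [2.219, 2.224, 0.001]
force: [-1.4, -0.9, 2.9]
gripper_width: 0.0143
```

Request:
{"name": "step_arm", "arguments": {
  "deltas": [
    {"tx": 0, "ty": 0, "tz": -20, "rx": 0, "ry": 0, "rz": 0, "gripper": 5},
    {"tx": 0, "ty": 0, "tz": -40, "rx": 0, "ry": 0, "rz": 0, "gripper": 5},
    {"tx": 0, "ty": 0, "tz": -40, "rx": 0, "ry": 0, "rz": 0, "gripper": 5},
    {"tx": 0, "ty": 0, "tz": 0, "rx": 0, "ry": 0, "rz": 0, "gripper": 5},
    {"tx": 0, "ty": 0, "tz": 0, "rx": 0, "ry": 0, "rz": 0, "gripper": 5}
  ]
}}

```text
time_s: 12.35
tool_pos: [0.6125, 0.3011, 0.3649]
tcp_rot: [-2.219, -2.223, 0.003]
force: [-0.7, -0.2, -1.1]
gripper_width: 0.0145
```

Run:
```python
from h import *
s=get_state();print(s["tool_pos"],s["gripper_width"],s["force"])
p=camera_params("wrist"); i,d=read_camera("wrist"); np.savez("pics/w9.npz",i=i,d=d,**{k:np.array(p[k]) for k in("K","origin","rotation")})
j,e=read_camera("scene"); 
cv2.imwrite("pics/w9.png",np.hstack([cv2.resize(i[100:380,130:390],(400,430)),cv2.resize(j[90:230,320:450],(400,430))]))
```

```text
[0.61253634 0.30106577 0.36494678] 0.014481959449924475 [-0.67711198 -0.23269772 -1.13876826]
```

View pics/w9.png

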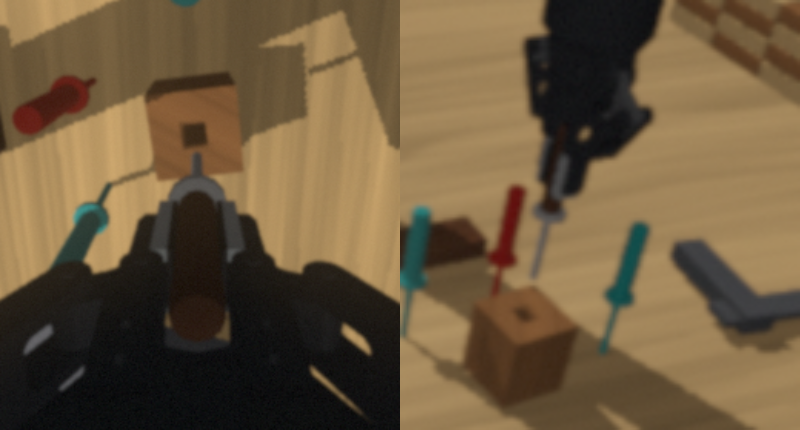

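Run:
```python
from h import *
z=np.load("pics/w9.npz");i=z["i"]; C=cloud(z,z["d"]); t=get_state()["tool_pos"]; print(t)
print("tip",onz(z,[258,201],.1085),"hole",onz(z,[256.1,187.5],.07), C[198:206:2,258])
def ax(u,v): return np.round(C[v,u],4)
for v in range(196,320,8):
    # find centroid columns of near objects
    r=C[v,225:295]; m=(r[:,2]>.095)&(abs(r[:,0]-.6125)<.0135)
    if m.any(): print(v,225+np.nonzero(m)[0][[0,-1]],np.round(r[m].mean(0),4))
```

```text
[0.61253227 0.30106227 0.36405578]
tip [[0.61335217 0.29987785 0.1085    ]] hole [[0.61130009 0.30141102 0.07      ]] [[0.61327081 0.28982671 0.06911371]
 [0.61335692 0.30208035 0.11228505]
 [0.61337254 0.3022886  0.11826655]
 [0.61338742 0.30248924 0.12396665]]
204 [254 260] [0.6125 0.302  0.1226]
212 [254 261] [0.6131 0.302  0.1412]
220 [242 272] [0.6129 0.3087 0.173 ]
228 [239 276] [0.6132 0.3049 0.177 ]
236 [232 281] [0.6127 0.309  0.1968]
244 [231 282] [0.6128 0.3089 0.2062]
252 [229 284] [0.6129 0.3089 0.2147]
260 [227 285] [0.6127 0.3088 0.222 ]
268 [225 287] [0.6128 0.3088 0.2287]
276 [225 288] [0.613  0.3082 0.234 ]
284 [225 290] [0.6134 0.3088 0.2404]
292 [225 294] [0.6143 0.3099 0.2469]
300 [225 294] [0.6142 0.3072 0.2481]
308 [225 294] [0.6142 0.3064 0.2516]
316 [225 294] [0.6143 0.3034 0.2522]
```

Request:
{"name": "step_arm", "arguments": {
  "deltas": [
    {"tx": -10, "ty": 0, "tz": -50, "rx": 0, "ry": 0, "rz": 0, "gripper": 5},
    {"tx": -52, "ty": -32, "tz": 0, "rx": 0, "ry": 0, "rz": 0, "gripper": 5},
    {"tx": -52, "ty": -32, "tz": 0, "rx": 0, "ry": 0, "rz": 0, "gripper": 5},
    {"tx": -52, "ty": -33, "tz": 0, "rx": 0, "ry": 0, "rz": 0, "gripper": 5},
    {"tx": -52, "ty": -33, "tz": 20, "rx": 0, "ry": 0, "rz": 0, "gripper": 5}
  ]
}}

```text
time_s: 13.08
tool_pos: [0.4833, 0.0833, 0.3965]
tcp_rot: [2.218, 2.223, 0.002]
force: [0.2, -0.8, -1.0]
gripper_width: 0.0145
```

Request:
{"name": "step_arm", "arguments": {
  "deltas": [
    {"tx": 0, "ty": 0, "tz": 40, "rx": 0, "ry": 0, "rz": 0, "gripper": 5},
    {"tx": 0, "ty": 0, "tz": 28, "rx": 0, "ry": 0, "rz": 0, "gripper": 5},
    {"tx": 0, "ty": 0, "tz": 0, "rx": 0, "ry": 0, "rz": 0, "gripper": 5},
    {"tx": 0, "ty": 0, "tz": 0, "rx": 0, "ry": 0, "rz": 0, "gripper": 5},
    {"tx": 0, "ty": 0, "tz": 0, "rx": 0, "ry": 0, "rz": 0, "gripper": 5}
  ]
}}

```text
time_s: 13.7
tool_pos: [0.4849, 0.085, 0.3298]
tcp_rot: [2.218, 2.223, 0.003]
force: [1.0, 0.1, -0.6]
gripper_width: 0.0146
```

Run:
```python
from h import *
s=get_state();print(s["tool_pos"],s["gripper_width"],s["force"])
p=camera_params("wrist"); i,d=read_camera("wrist"); np.savez("pics/w10.npz",i=i,d=d,**{k:np.array(p[k]) for k in("K","origin","rotation")})
j,e=read_camera("scene"); np.savez("pics/s10.npz",i=j,d=e)
cv2.imwrite("pics/w10.png",np.hstack([cv2.resize(i[160:260,210:310],(400,400),interpolation=cv2.INTER_CUBIC),cv2.resize(j[130:210,220:300],(400,400),interpolation=cv2.INTER_CUBIC)]))
```

```text
[0.48492027 0.08499762 0.32984789] 0.0146023582242796 [ 1.0307935   0.10141027 -0.5549477 ]
```

View pics/w10.png

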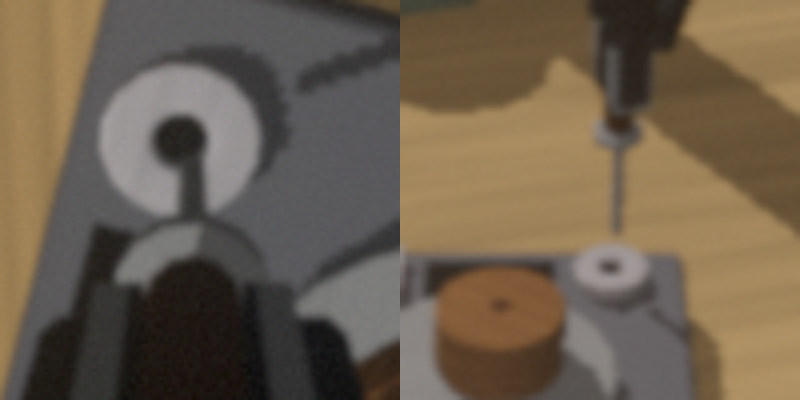

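Run:
```python
from h import *
z=np.load("pics/w10.npz"); s=camera_params("scene")
zt=.3298-.2565
T=onz(z,[258.1,201],zt)[0]; B=onz(z,[255.2,195],.05)[0]; print("wrist tip",T,"bez",B,"move",(B-T)*1e3)
# scene: bezel dot at z .045-0.05, tip
Ts=onz(s,[263.4,176.2],zt)[0]; Bs=onz(s,[262,183.2],.045)[0]; print("scene",Ts,Bs,(Bs-Ts)*1e3)
```

```text
wrist tip [0.48681592 0.08408642 0.0733    ] bez [0.4840365  0.08237839 0.05      ] move [ -2.77942787  -1.70803094 -23.3       ]
scene [0.48506875 0.08568874 0.0733    ] [0.47788466 0.08459688 0.045     ] [ -7.18409391  -1.09186261 -28.3       ]
```

Request:
{"name": "step_arm", "arguments": {
  "deltas": [
    {"tx": -1.5, "ty": -2.8, "tz": 0, "rx": 0, "ry": 0, "rz": 0, "gripper": 5},
    {"tx": 0, "ty": 0, "tz": 18, "rx": 0, "ry": 0, "rz": 0, "gripper": 5},
    {"tx": 0, "ty": 0, "tz": 0, "rx": 0, "ry": 0, "rz": 0, "gripper": 5},
    {"tx": 0, "ty": 0, "tz": 0, "rx": 0, "ry": 0, "rz": 0, "gripper": 5}
  ]
}}

```text
time_s: 14.3
tool_pos: [0.4817, 0.0833, 0.3113]
tcp_rot: [2.219, 2.223, 0.001]
force: [-0.4, -0.2, -1.2]
gripper_width: 0.0143
```

Run:
```python
from h import *
s=get_state();print(s["tool_pos"],s["force"])
p=camera_params("wrist"); i,d=read_camera("wrist")
j,e=read_camera("scene")
cv2.imwrite("pics/w11.png",np.hstack([cv2.resize(i[160:260,210:310],(400,400),interpolation=cv2.INTER_CUBIC),cv2.resize(j[130:210,220:300],(400,400),interpolation=cv2.INTER_CUBIC)]))
```

```text
[0.48174029 0.08328033 0.31131728] [-0.38940097 -0.21214092 -1.20524858]
```

View pics/w11.png

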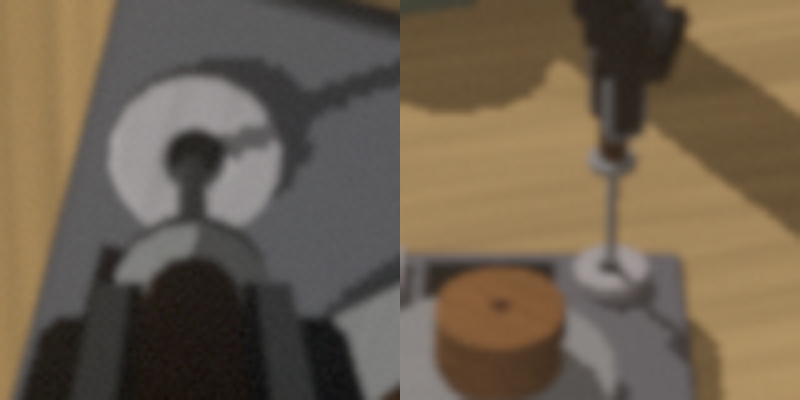

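Request:
{"name": "step_arm", "arguments": {
  "deltas": [
    {"tx": 0, "ty": 0, "tz": 4, "rx": 0, "ry": 0, "rz": 0, "gripper": 5},
    {"tx": 0, "ty": 0, "tz": 3, "rx": 0, "ry": 0, "rz": 0, "gripper": 5},
    {"tx": 0, "ty": 0, "tz": 0, "rx": 0, "ry": 0, "rz": 0, "gripper": 5},
    {"tx": 0, "ty": 0, "tz": 0, "rx": 0, "ry": 0, "rz": 0, "gripper": 5}
  ]
}}

```text
time_s: 14.9
tool_pos: [0.4816, 0.0833, 0.3038]
tcp_rot: [-2.219, -2.224, -0.0]
force: [-0.9, -0.5, 0.1]
gripper_width: 0.0147
```

Request:
{"name": "step_arm", "arguments": {
  "deltas": [
    {"tx": 0, "ty": 0, "tz": 2, "rx": 0, "ry": 0, "rz": 0, "gripper": 5},
    {"tx": 0, "ty": 0, "tz": 2, "rx": 0, "ry": 0, "rz": 0, "gripper": 5},
    {"tx": 0, "ty": 0, "tz": 0, "rx": 0, "ry": 0, "rz": 0, "gripper": 5}
  ]
}}

```text
time_s: 15.28
tool_pos: [0.4817, 0.0833, 0.3]
tcp_rot: [2.219, 2.224, 0.001]
force: [-0.4, 0.2, 1.9]
gripper_width: 0.0146
```

Request:
{"name": "step_arm", "arguments": {
  "deltas": [
    {"tx": 0, "ty": 0, "tz": 1.5, "rx": 0, "ry": 0, "rz": 0, "gripper": 5},
    {"tx": 0, "ty": 0, "tz": 0, "rx": 0, "ry": 0, "rz": 0, "gripper": 5}
  ]
}}

```text
time_s: 15.52
tool_pos: [0.4817, 0.0833, 0.2985]
tcp_rot: [2.219, 2.224, 0.001]
force: [-0.5, 0.4, 4.1]
gripper_width: 0.0145
```

Request:
{"name": "step_arm", "arguments": {
  "deltas": [
    {"tx": 0, "ty": 0, "tz": 1.5, "rx": 0, "ry": 0, "rz": 0, "gripper": 5},
    {"tx": 0, "ty": 0, "tz": 0, "rx": 0, "ry": 0, "rz": 0, "gripper": 5}
  ]
}}

```text
time_s: 15.78
tool_pos: [0.4817, 0.0833, 0.2972]
tcp_rot: [2.219, 2.223, 0.001]
force: [-0.7, -0.3, 5.8]
gripper_width: 0.0143
```

Request:
{"name": "step_arm", "arguments": {
  "deltas": [
    {"tx": 0, "ty": 0, "tz": 1, "rx": 0, "ry": 0, "rz": 0, "gripper": 5},
    {"tx": 0, "ty": 0, "tz": 0, "rx": 0, "ry": 0, "rz": 0, "gripper": 5}
  ]
}}

```text
time_s: 16.02
tool_pos: [0.4818, 0.0833, 0.297]
tcp_rot: [2.219, 2.223, 0.002]
force: [-2.3, -0.7, 10.5]
gripper_width: 0.0146
```

Request:
{"name": "step_arm", "arguments": {
  "deltas": [
    {"tx": 0, "ty": 0, "tz": 1, "rx": 0, "ry": 0, "rz": 0, "gripper": 5},
    {"tx": 0, "ty": 0, "tz": 0, "rx": 0, "ry": 0, "rz": 0, "gripper": 5}
  ]
}}

```text
time_s: 16.27
tool_pos: [0.4818, 0.0833, 0.2968]
tcp_rot: [2.218, 2.223, 0.003]
force: [-2.8, 0.3, 16.5]
gripper_width: 0.0145
```

Request:
{"name": "step_arm", "arguments": {
  "deltas": [
    {"tx": 0, "ty": 0, "tz": 0, "rx": 0, "ry": 0, "rz": 0, "gripper": 5},
    {"tx": 0, "ty": 0, "tz": 0, "rx": 0, "ry": 0, "rz": 0, "gripper": 5},
    {"tx": 0, "ty": 0, "tz": 0, "rx": 0, "ry": 0, "rz": 0, "gripper": 5},
    {"tx": 0, "ty": 0, "tz": 0, "rx": 0, "ry": 0, "rz": 0, "gripper": 5},
    {"tx": 0, "ty": 0, "tz": 0, "rx": 0, "ry": 0, "rz": 0, "gripper": 5}
  ]
}}

```text
time_s: 16.9
tool_pos: [0.4818, 0.0833, 0.2968]
tcp_rot: [2.218, 2.223, 0.003]
force: [-3.0, -0.6, 16.2]
gripper_width: 0.0144
```

Request:
{"name": "step_arm", "arguments": {
  "deltas": [
    {"tx": 0, "ty": 0, "tz": -25, "rx": 0, "ry": 0, "rz": 0, "gripper": 5},
    {"tx": 0, "ty": 0, "tz": -50, "rx": 0, "ry": 0, "rz": 0, "gripper": 5},
    {"tx": 0, "ty": 0, "tz": -45, "rx": 0, "ry": 0, "rz": 0, "gripper": 5},
    {"tx": 52, "ty": 32, "tz": 0, "rx": 0, "ry": 0, "rz": 0, "gripper": 5},
    {"tx": 52, "ty": 32, "tz": 0, "rx": 0, "ry": 0, "rz": 0, "gripper": 5}
  ]
}}

```text
time_s: 17.52
tool_pos: [0.546, 0.1881, 0.4154]
tcp_rot: [2.22, 2.221, 0.002]
force: [1.3, -0.1, -0.5]
gripper_width: 0.0143
```

Request:
{"name": "step_arm", "arguments": {
  "deltas": [
    {"tx": 52, "ty": 32, "tz": 0, "rx": 0, "ry": 0, "rz": 0, "gripper": 5},
    {"tx": 52, "ty": 33, "tz": 0, "rx": 0, "ry": 0, "rz": 0, "gripper": 5},
    {"tx": 12, "ty": 0, "tz": 45, "rx": 0, "ry": 0, "rz": 0, "gripper": 5},
    {"tx": 0, "ty": 0, "tz": 25, "rx": 0, "ry": 0, "rz": 0, "gripper": 5},
    {"tx": 0, "ty": 0, "tz": 0, "rx": 0, "ry": 0, "rz": 0, "gripper": 5}
  ]
}}

```text
time_s: 18.15
tool_pos: [0.6097, 0.3036, 0.3413]
tcp_rot: [-2.217, -2.222, 0.01]
force: [-0.3, 0.1, -0.8]
gripper_width: 0.0146
```

Request:
{"name": "step_arm", "arguments": {
  "deltas": [
    {"tx": 0, "ty": 0, "tz": 0, "rx": 0, "ry": 0, "rz": 0, "gripper": 5},
    {"tx": 0, "ty": 0, "tz": 0, "rx": 0, "ry": 0, "rz": 0, "gripper": 5}
  ]
}}

```text
time_s: 18.4
tool_pos: [0.6105, 0.3033, 0.3467]
tcp_rot: [2.219, 2.222, 0.005]
force: [-0.2, 0.8, 0.2]
gripper_width: 0.0147
```

Run:
```python
from h import *
s=get_state();print(s["tool_pos"],s["force"])
p=camera_params("wrist"); i,d=read_camera("wrist"); np.savez("pics/w12.npz",i=i,d=d,**{k:np.array(p[k]) for k in("K","origin","rotation")})
j,e=read_camera("scene")
cv2.imwrite("pics/w12.png",np.hstack([cv2.resize(i[160:260,210:310],(400,400),interpolation=cv2.INTER_CUBIC),cv2.resize(j[140:220,325:405],(400,400),interpolation=cv2.INTER_CUBIC)]))
C=cloud(p,d)
m=(C[...,2]>.067)&(C[...,2]<.073)&(abs(C[...,0]-.613)<.05)&(abs(C[...,1]-.30)<.05); v,u=np.nonzero(m);Q=onz(p,np.c_[u,v],.07)[:,:2].astype(np.float32)
T=onz(p,[258.1,201],s["tool_pos"][2]-.2565)[0]; r=cv2.minAreaRect(Q); print(r,"tip",T,"move",np.array(r[0])-T[:2], camera_params("scene")["rotation"])
```

```text
[0.6104683  0.3033427  0.34667284] [-0.21874657  0.83512027  0.19676477]
((0.6113572716712952, 0.30222761631011963), (0.0599747858941555, 0.06041604280471802), 6.871234893798828) tip [0.61256119 0.30269991 0.09017284] move [-0.00120392 -0.00047229] [0.78184211 0.5643225  1.18926526]
```

View pics/w12.png

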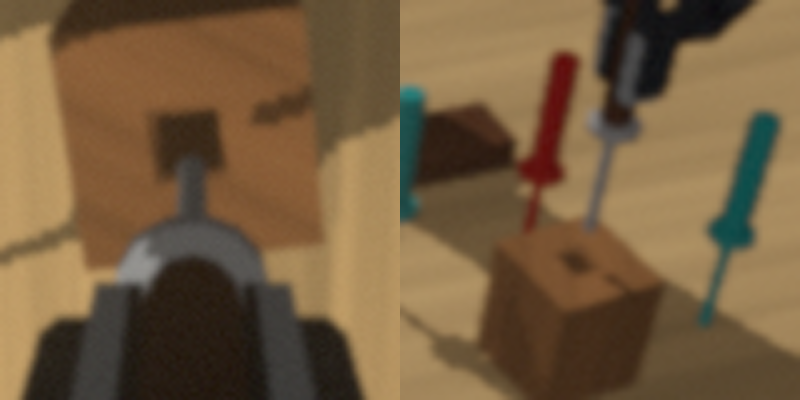

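Request:
{"name": "step_arm", "arguments": {
  "deltas": [
    {"tx": -0.5, "ty": -1.2, "tz": 0, "rx": 0, "ry": 0, "rz": 0, "gripper": 5},
    {"tx": 0, "ty": 0, "tz": 15, "rx": 0, "ry": 0, "rz": 0, "gripper": 5},
    {"tx": 0, "ty": 0, "tz": 8, "rx": 0, "ry": 0, "rz": 0, "gripper": 5},
    {"tx": 0, "ty": 0, "tz": 6, "rx": 0, "ry": 0, "rz": 0, "gripper": 5},
    {"tx": 0, "ty": 0, "tz": 0, "rx": 0, "ry": 0, "rz": 0, "gripper": 5}
  ]
}}

```text
time_s: 19.12
tool_pos: [0.6089, 0.303, 0.3149]
tcp_rot: [-2.219, -2.223, 0.002]
force: [0.1, 0.8, -0.2]
gripper_width: 0.0148
```

Request:
{"name": "step_arm", "arguments": {
  "deltas": [
    {"tx": 0, "ty": 0, "tz": 15, "rx": 0, "ry": 0, "rz": 0, "gripper": 5},
    {"tx": 0, "ty": 0, "tz": 15, "rx": 0, "ry": 0, "rz": 0, "gripper": 5},
    {"tx": 0, "ty": 0, "tz": 12, "rx": 0, "ry": 0, "rz": 0, "gripper": 5},
    {"tx": 0, "ty": 0, "tz": 0, "rx": 0, "ry": 0, "rz": 0, "gripper": 5},
    {"tx": 0, "ty": 0, "tz": 0, "rx": 0, "ry": 0, "rz": 0, "gripper": 5}
  ]
}}

```text
time_s: 19.75
tool_pos: [0.6092, 0.3031, 0.2741]
tcp_rot: [2.219, 2.224, 0.001]
force: [-0.3, 0.1, -0.1]
gripper_width: 0.0149
```

Request:
{"name": "step_arm", "arguments": {
  "deltas": [
    {"tx": 0, "ty": 0, "tz": 4, "rx": 0, "ry": 0, "rz": 0, "gripper": 5},
    {"tx": 0, "ty": 0, "tz": 2, "rx": 0, "ry": 0, "rz": 0, "gripper": 5},
    {"tx": 0, "ty": 0, "tz": 0, "rx": 0, "ry": 0, "rz": 0, "gripper": 5}
  ]
}}

```text
time_s: 20.12
tool_pos: [0.6089, 0.303, 0.2677]
tcp_rot: [-2.219, -2.224, 0.0]
force: [0.8, -0.1, -0.2]
gripper_width: 0.0145
```

Request:
{"name": "step_arm", "arguments": {
  "deltas": [
    {"tx": 0, "ty": 0, "tz": 1, "rx": 0, "ry": 0, "rz": 0, "gripper": 5},
    {"tx": 0, "ty": 0, "tz": 0, "rx": 0, "ry": 0, "rz": 0, "gripper": 5}
  ]
}}

```text
time_s: 20.38
tool_pos: [0.609, 0.303, 0.2668]
tcp_rot: [-2.219, -2.224, -0.0]
force: [0.9, 0.0, -0.6]
gripper_width: 0.0145
```

Request:
{"name": "step_arm", "arguments": {
  "deltas": [
    {"tx": 0, "ty": 0, "tz": 0.8, "rx": 0, "ry": 0, "rz": 0, "gripper": 5},
    {"tx": 0, "ty": 0, "tz": 0, "rx": 0, "ry": 0, "rz": 0, "gripper": 5}
  ]
}}

```text
time_s: 20.62
tool_pos: [0.609, 0.3031, 0.2665]
tcp_rot: [2.219, 2.224, 0.001]
force: [-1.2, 0.3, 2.8]
gripper_width: 0.0146
```

Request:
{"name": "step_arm", "arguments": {
  "deltas": [
    {"tx": 0, "ty": 0, "tz": 0.8, "rx": 0, "ry": 0, "rz": 0, "gripper": 5},
    {"tx": 0, "ty": 0, "tz": 0, "rx": 0, "ry": 0, "rz": 0, "gripper": 5}
  ]
}}

```text
time_s: 20.88
tool_pos: [0.6089, 0.303, 0.2664]
tcp_rot: [2.219, 2.224, 0.001]
force: [-2.2, -0.8, 6.4]
gripper_width: 0.0145
```

Seated. Open slowly and back off upward.

Request:
{"name": "step_arm", "arguments": {
  "deltas": [
    {"tx": 0, "ty": 0, "tz": -0.8, "rx": 0, "ry": 0, "rz": 0, "gripper": 5},
    {"tx": 0, "ty": 0, "tz": 0, "rx": 0, "ry": 0, "rz": 0, "gripper": 20},
    {"tx": 0, "ty": 0, "tz": 0, "rx": 0, "ry": 0, "rz": 0, "gripper": 30},
    {"tx": 0, "ty": 0, "tz": 0, "rx": 0, "ry": 0, "rz": 0, "gripper": 50},
    {"tx": 0, "ty": 0, "tz": 0, "rx": 0, "ry": 0, "rz": 0, "gripper": 50}
  ]
}}

```text
time_s: 21.5
tool_pos: [0.609, 0.303, 0.2658]
tcp_rot: [-2.219, -2.224, 0.0]
force: [-0.5, 0.7, 0.3]
gripper_width: 0.0498
```

Request:
{"name": "step_arm", "arguments": {
  "deltas": [
    {"tx": 0, "ty": 0, "tz": -25, "rx": 0, "ry": 0, "rz": 0, "gripper": 50},
    {"tx": 0, "ty": 0, "tz": -50, "rx": 0, "ry": 0, "rz": 0, "gripper": 50},
    {"tx": 0, "ty": 0, "tz": -50, "rx": 0, "ry": 0, "rz": 0, "gripper": 50},
    {"tx": 0, "ty": 0, "tz": 0, "rx": 0, "ry": 0, "rz": 0, "gripper": 50}
  ]
}}

```text
time_s: 22.0
tool_pos: [0.6095, 0.3033, 0.3965]
tcp_rot: [2.217, 2.221, 0.016]
force: [0.1, -0.6, 0.0]
gripper_width: 0.05
```

Run:
```python
from h import *
s=get_state();print(s["tool_pos"],s["force"],s["gripper_width"],s["time_s"])
j,e=read_camera("scene"); cv2.imwrite("pics/f.png",cv2.resize(j[130:280,100:420],(800,375)))
p=camera_params("scene"); C=cloud(p,e); m=(C[...,2]>.085)&(C[...,2]<.1)&(abs(C[...,0]-.55)<.05)&(abs(C[...,1])<.05)
print("stack top z",np.median(C[m][:,2]))
p=camera_params("wrist"); i,d=read_camera("wrist"); C=cloud(p,d)
m=(C[...,2]>.138)&(C[...,2]<.16)&(abs(C[...,0]-.611)<.03)&(abs(C[...,1]-.302)<.03); print("handle top",C[m].mean(0),C[m].max(0))
```

```text
[0.60948492 0.30326387 0.39654027] [ 0.08313983 -0.56447469  0.02673315] 0.0500413657438624 22.0
stack top z 0.09231787986620887
handle top [0.60991912 0.30315411 0.14423443] [0.61754425 0.31001052 0.14618293]
```

View pics/f.png

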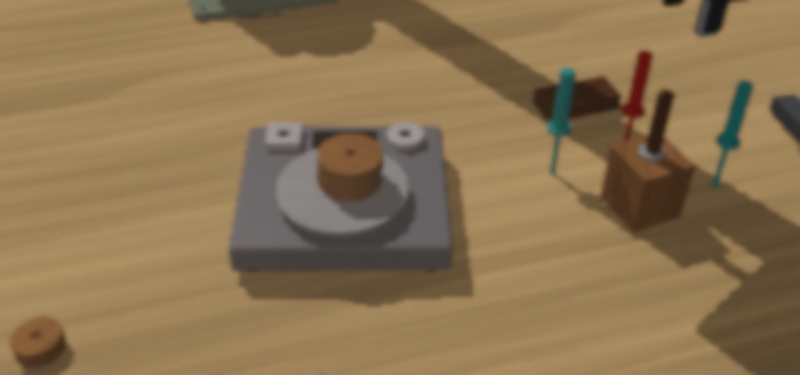

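The final picture shows the two wheels stacked at about (350,165), the stylus upright in its stand at (657,125), and the offcut and small wheel where they were.

```bash
python3 -c "
from workcell import *
print(job_done())"
```

```text
the job is handed in; nothing more can be done
None
```

The job is done and handed in at about 22 s of the 56 s allowed. No verdict comes back, so what follows rests on my own checks.

- **Wheels:** The loose large wheel lies flat on the base wheel. The stack's top face is at 92 mm, as it should be. The measured centres differ by about 1.3 mm, which is within camera error, and the rims look flush in the scene camera.
- **Key:** I pressed the key in the round bezel with the stylus tip only. The force followed the spring over about 4 mm of travel, then rose to 16 N with the key no longer moving, so it had bottomed. I held it there for about 0.6 s. The key's travel cannot be read out, so "fully home" rests on that force and height. I did not touch the square bezel.
- **Stylus:** It is back upright in its stand with the flange seated. The handle top is at about 145 mm, and the gripper is open and clear above it.
- **Bystanders:** In the last picture the offcut, small wheel and coloured look-alikes stand where they were.

Two readings disagreed:
- **Gripper opening:** It read 2 mm narrow on both objects (62 mm on the 64 mm wheel, 14.5 mm on the 16 mm handle). Both were held properly.
- **Distance to the key:** Before the press, the scene camera put the tip about 4 mm farther from the key in x than the wrist camera did. I followed the wrist camera, and a closer picture showed the tip centred over the well.

I viewed 12 pictures, two past the budget of 10.

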